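Square up a packet of blanks on the drilling board

ROBOT

A 6-joint arm with a two-finger parallel gripper is mounted at the origin on the work surface. World frame = base frame: x ahead of the robot, y to its left, z up, the work surface at z = 0. Lengths are in mm, angles in rad, forces in N, time in s.
With the tool pointing down it reaches from about 275 to 750 mm from the base axis. Payload 10.2 kg.
Tool frame: the origin (TCP) lies at the very end of the fingers, on their centre line; the grasp point (between the pads) lies 19 mm behind it; x points along the fingers, y is the direction in which the jaws open and shut, and the axes are right-handed (so a half turn about x gives the same grasp; the last joint's range is limited). The gripper opens to 85 mm and grips with 20 to 120 N. Pads are 22 mm wide; open, the fingers measure 114 mm over their backs; the gripper's body (76 mm by 85 mm) begins 54 mm behind the grasp point. The pads swing forward as they close: fully open they stand 13 mm farther back than shut.
Start: joints at [-1.564, 0.313, 1.498, -0, 1.331, -0.223], TCP at [119.572, -511.208, 231.294] pointing down, gripper open.
Joint ranges: [-2.94, 2.94], [-0.97, 2.17], [0.19, 2.56], [-1.23, 4.37], [0.02, 3.11], [-2.88, 2.88]. Speed limits (rad/s): [2.39, 2.39, 3.01, 3.14, 3.14, 3.14].

INTERFACE

Orientations are given as a unit quaternion [w, x, y, z].
In Python, from rig import ctrl, viewer, order gives the robot as it stands. The module is installed in compiled form; this text tells all that it offers.
- The arm moves only by the tool carry_out, never from a script. Its argument "deltas" is a list of rows, each a list of 7 numbers: the gripper command: -1 is fully open, 1 is shut, values between are in proportion, then the shift along the tool's x, y, z in mm, then the turn, a rotation vector about the tool's x, y, z in degrees. A call has exactly 5 rows; each row is the pose to reach, as a shift and turn from the pose commanded when the call began, along the tool's axes at that moment; what a row does not reach only later rows make up. A row lasts 1/8 s, in which the tool goes at most 62.5 mm and 10.7 degrees, less where a joint would pass 70% of its speed; a pose out of reach is approached as far as the arm can. A call with a gripper value outside its range is refused whole. The fingers move at their own pace and stop on an object; "newtons" is the grip in N (left out, the last holds). Time passes only in rows, so rows that repeat a pose let the fingers close, or fill a call up. It gives the time, the measured TCP pose, the force and the opening at its end, in the units of the state.
- ctrl.sense(): the state, without advancing time (a new reading comes with each control period).
- viewer.capture(name): name is "side" or "top" or "wrist"; returns the picture (400x640x3 uint8, red, green, blue); there is no depth.
- viewer.calibration(name): a dict with "fx", "fy", "cx", "cy" (pixels), "xyz" and "attitude" of the camera in the world; the wrist camera has in their place "T_tool_cam" (4x4, takes a point from camera to tool coordinates, whose origin is the TCP and whose axes are the tool frame's). Camera axes: x right, y down, z forward; pixel columns grow to the right and rows downward; lengths in mm; the calibration is good to about 2 mm. A picture is of the moment at which its call begins: read the wrist's pose just before it. calibration takes no time and is no camera call.
- order.finish_job(): hands the job in, once; it reports no verdict.
The state is a dict: "time_s": time; "joints": joint angles; "dq": joint speeds; "tau": joint torques, N m; "eef_pos": TCP position; "ee_rot": TCP orientation; "force": force on the tool from outside, world axes, zero at the start; "wrist_torque": the same for the moment, N m; "grip_width": opening from 0.0 (shut) to 1.0 (fully open).
Only numpy, scipy, OpenCV 4.12 (cv2) and the standard library are available. Lean on these libraries where they do the work, as an engineer would, in place of code of your own. Each camera call takes 0.05 s, during which the arm holds its last target. There are 200 camera calls.

TASK

Square up the packet of five loose aluminium blanks on the drilling board, ready for drilling: tap their edges gently until they lie tight along the fence and up against the pad of the end stop, with all edges flush. Then set the flat square steel bench block down softly on the middle of the packet to hold it, and leave everything else on the bench as it lies.

Things in the scene. Friction and masses are not known exactly. Their poses are not given: they have to be found in the camera images.
- board: plywood drilling board, fixed to the bench, turned up to 0.25 rad; 180 mm (its x) by 300 mm (its y), 15 mm thick; origin at the centre of its underside on the bench, z up. The packet of blanks lies on its top, 15 mm above the bench. It carries the fence along its far (+x) side and the end stop at the fence's +y end.
- fence (a point): foot of the fence, a dark steel angle fixed on the board: point on its flat front face at the board's top (x = +50, y = 0, z = +15 mm of the board). Axes as the board's: the face looks to -x and runs along y from -130 to +120 mm; it stands 24 mm high.
- stop: end stop: grey bracket 46 (x) x 22 (y) x 30 mm high, fixed to the board; origin under its centre, at x +20, y +117, z +15 mm of the board, same axes. Its screw carries a steel pad 26 mm wide, 24 high, whose flat face looks to -y, centred on x +20. The screw's setting varies and is not measured: the face stands 37 to 62 mm to -y of the origin, locked firm against pushing; feel or look for it.
- blank1: loose flat aluminium blank, 60 mm (its x) by 100 mm (its y) by 5 mm thick, about 80 g; number 1 of five in the packet counted from below (the bottom one). Origin at the centre of its underside, 15 mm above the bench. The five lie skewed on one another, up to 9 mm and 0.12 rad off, about 9 to 35 mm short of the fence. Soft metal: a press or blow of over 50 N on one blank dents it; the packet slides at 1 to 4 N.
- blank2: loose flat aluminium blank, 60 mm (its x) by 100 mm (its y) by 5 mm thick, about 80 g; number 2 of five in the packet counted from below. Origin at the centre of its underside, 20 mm above the bench. The five lie skewed on one another, up to 9 mm and 0.12 rad off, about 9 to 35 mm short of the fence.
- blank3: loose flat aluminium blank, 60 mm (its x) by 100 mm (its y) by 5 mm thick, about 80 g; number 3 of five in the packet counted from below. Origin at the centre of its underside, 25 mm above the bench. The five lie skewed on one another, up to 9 mm and 0.12 rad off, about 9 to 35 mm short of the fence.
- blank4: loose flat aluminium blank, 60 mm (its x) by 100 mm (its y) by 5 mm thick, about 80 g; number 4 of five in the packet counted from below. Origin at the centre of its underside, 30 mm above the bench. The five lie skewed on one another, up to 9 mm and 0.12 rad off, about 9 to 35 mm short of the fence.
- blank5: loose flat aluminium blank, 60 mm (its x) by 100 mm (its y) by 5 mm thick, about 80 g; number 5 of five in the packet counted from below (the top one). Origin at the centre of its underside, 35 mm above the bench. The five lie skewed on one another, up to 9 mm and 0.12 rad off, about 9 to 35 mm short of the fence.
- block: steel bench block, a plain flat square of 60 x 60 mm, 25 mm thick, about 0.7 kg, lying on the bench beside the board; origin at the centre of its underside, x and y along its sides. Its place differs each time. Held in the gripper, its flat sides also make a good face to tap the packet with.
- dapping: dapping block: steel cube of 50 mm with round hollows in its faces; a bystander.
- jar: lidded glass jar, 68 mm across, 62 mm high; a bystander.
- dish: white ceramic dish (open bowl), 76 mm across, 26 mm high; a bystander.
- needle_file: needle file lying on the drilling board at its +y edge, 95 mm long, 10 mm high, along its own y; a bystander.
- flat_file: flat file with a wooden handle lying on the bench, about 240 mm long, 20 mm high; a bystander.
- mallet: rawhide mallet lying on the bench, 250 mm long along its x, head 48 mm thick at +x; a bystander.
There are look-alikes about, which are no part of the job. Leave any red look-alike of the block alone.

How it is judged:
By the outcome, as a careful person would: the job done as asked, in the order asked, and still so for the second after the job is handed in, with the robot touching nothing.
It also fails if it takes over 67 s, if anything falls off the work surface, if the arm or the gripper's body presses on something with over 40 N, if the wrist force passes 120 N, or if a joint passes its speed limit or range.

## Working session

There is one attempt and no reset: what is moved stays moved. The work goes in short steps, Python scripts to look and compute and a tool call to move; the robot and the scene stay as the last step left them, time stands still between calls to the robot, and variables do not carry over. Pictures are saved under pics/ and viewed, about 8 in all and at most 12, crops included, and the job is handed in when it is done.

Besides the shell and the picture viewer there is one more tool, called after "Emit:" as a command line: name --pt "numbers of a row" for each row, then --argument value for the rest. carry_out: Moves the arm, as the interface text tells. Its arguments: {"type":"object","properties":{"deltas":{"type":"array"},"newtons":{"type":"number"}},"required":["deltas"]}

```bash
mkdir -p pics; ls; cat > h.py <<'E'
import numpy as np, cv2
from scipy.spatial.transform import Rotation as R
from rig import ctrl, viewer, order
def rot(q): return R.from_quat([q[1],q[2],q[3],q[0]])
def cam(name):
    c=viewer.calibration(name)
    if name=='wrist':
        s=ctrl.sense(); T=np.eye(4); T[:3,:3]=rot(s['ee_rot']).as_matrix(); T[:3,3]=s['eef_pos']
        T=T@np.array(c['T_tool_cam']); return c,T
    T=np.eye(4); a=np.array(c['attitude'])
    T[:3,:3]=a if a.shape==(3,3) else rot(a).as_matrix(); T[:3,3]=c['xyz']; return c,T
def shot(name,f=None):
    c,T=cam(name); im=np.array(viewer.capture(name))
    if f: cv2.imwrite('pics/'+f,im[:,:,::-1])
    return im,c,T
def ray(c,T,uv,z):
    uv=np.atleast_2d(uv).astype(float)
    d=np.c_[(uv[:,0]-c['cx'])/c['fx'],(uv[:,1]-c['cy'])/c['fy'],np.ones(len(uv))]@T[:3,:3].T
    k=(z-T[2,3])/d[:,2]; return T[:3,3]+k[:,None]*d
def proj(c,T,p):
    q=(np.atleast_2d(p)-T[:3,3])@T[:3,:3]
    return np.c_[c['fx']*q[:,0]/q[:,2]+c['cx'],c['fy']*q[:,1]/q[:,2]+c['cy']]
E
python3 - <<'E'
from h import *
s=ctrl.sense();print(s); 
for n in('top','side'):
    im,c,T=shot(n,n+'0.png'); print(n,c); print(T.round(3))
print(viewer.calibration('wrist'))
E
```

```text
pics
{'time_s': 0.0, 'joints': array([-1.56441794e+00,  3.13426026e-01,  1.49846387e+00,  7.78276365e-06,
        1.33101683e+00, -2.23383000e-01]), 'dq': array([ 0.00065505,  0.00083836, -0.00116757, -0.00106776, -0.00106483,
       -0.00123825]), 'tau': array([ 1.71814042e-05, -4.12267184e+01, -2.59743243e+01, -1.37315001e-04,
        4.11693327e-03, -9.33457642e-06]), 'eef_pos': array([ 119.56321672, -510.92521283,  230.73726702]), 'ee_rot': array([ 0.08059211,  0.70249875,  0.08151526, -0.70239282]), 'force': array([-0.2510427 , -0.01502976, -0.41787013]), 'wrist_torque': array([ 0.04081446, -0.00637909, -0.04484519]), 'grip_width': 1.0008629488058658}
top {'fx': 414.52460142187823, 'fy': 414.52460142187823, 'cx': 311.6976538958318, 'cy': 197.99450459509816, 'xyz': array([ 488.47474238,    3.38899466, 1242.67746502]), 'attitude': array([-0.01740352,  0.71444208, -0.69897224,  0.02659752])}
[[ 2.100000e-02 -9.980000e-01  6.200000e-02  4.884750e+02]
 [-1.000000e+00 -2.200000e-02 -1.200000e-02  3.389000e+00]
 [ 1.400000e-02 -6.200000e-02 -9.980000e-01  1.242677e+03]
 [ 0.000000e+00 
[... 260 characters left out ...]
580919, -0.32395442])}
[[-9.61000e-01 -2.25000e-01  1.59000e-01  3.80360e+02]
 [-2.75000e-01  7.54000e-01 -5.96000e-01  6.63747e+02]
 [ 1.40000e-02 -6.17000e-01 -7.87000e-01  9.19122e+02]
 [ 0.00000e+00  0.00000e+00  0.00000e+00  1.00000e+00]]
{'fx': 309.0960136816426, 'fy': 309.0960136816426, 'cx': 317.887521383104, 'cy': 195.26299440488202, 'T_tool_cam': array([[-7.12080546e-04, -2.88055285e-01,  9.57613516e-01,
        -1.42373175e+02],
       [ 9.99999531e-01, -8.34075923e-04,  4.92704234e-04,
        -1.31840007e+00],
       [ 6.56796319e-04,  9.57613417e-01,  2.88055744e-01,
        -7.39449264e+01],
       [ 0.00000000e+00,  0.00000000e+00,  0.00000000e+00,
         1.00000000e+00]])}
```

View pics/top0.png

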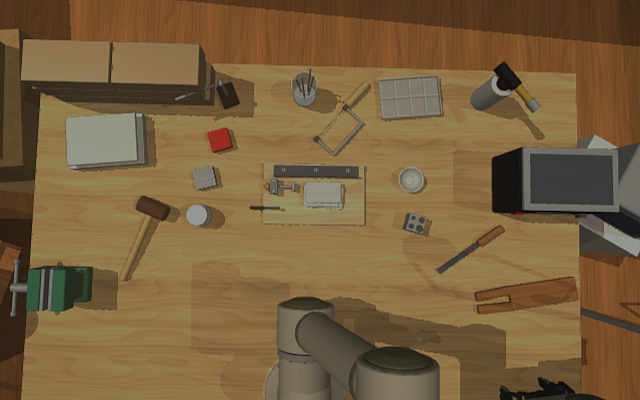

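View pics/side0.png

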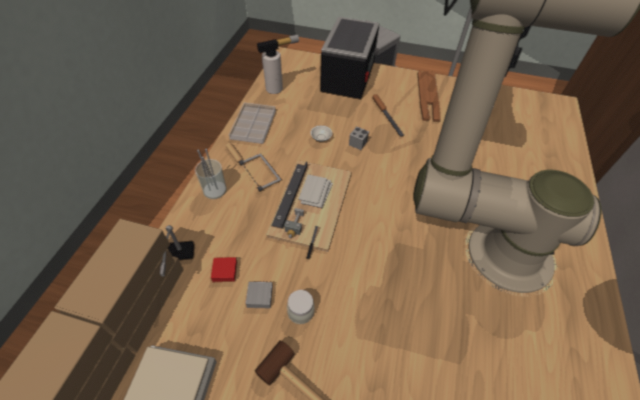

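The top view shows the grey block at (204,177), the red look-alike at (220,140), the jar at (198,215), the board at about (263–365, 164–224) and the packet at (324,195). Next I'll measure these in the top view.

```bash
python3 - <<'E'
from h import *
im,c,T=shot('top')
hsv=cv2.cvtColor(im,cv2.COLOR_RGB2HSV)
# block: grey low-sat region near (204,177)
def big(mask,x0,y0,x1,y1):
    m=np.zeros_like(mask); m[y0:y1,x0:x1]=mask[y0:y1,x0:x1]
    cs,_=cv2.findContours(m,cv2.RETR_EXTERNAL,cv2.CHAIN_APPROX_NONE)
    return max(cs,key=cv2.contourArea)
m=((hsv[...,1]<60)&(hsv[...,2]>95)).astype(np.uint8)*255
k=big(m,185,160,225,196); r=cv2.minAreaRect(k); b=cv2.boxPoints(r)
print('block',r); P=ray(c,T,b,25); print(P.round(1),P.mean(0).round(1))
k=big(m,298,176,352,214); r=cv2.minAreaRect(k);print('packet',r); P=ray(c,T,cv2.boxPoints(r),40);print(P.round(1))
# board corners by hand pixels; save zoom
z=cv2.resize(im[150:240,180:380],None,fx=4,fy=4,interpolation=cv2.INTER_CUBIC); cv2.imwrite('pics/zoom1.png',z[:,:,::-1])
E
```

```text
block ((203.58822631835938, 177.14706420898438), (20.283000946044922, 19.95760154724121), 77.47119140625)
[[640.9 343.6  25. ]
 [655.1 286.9  25. ]
 [596.8 271.9  25. ]
 [582.8 328.4  25. ]] [618.9 307.7  25. ]
packet ((323.0, 195.5), (27.0, 38.0), 90.0)
[[ 609.8   12.    40. ]
 [ 612.3  -98.8   40. ]
 [ 533.5 -100.2   40. ]
 [ 531.1   10.2   40. ]]
```

View pics/zoom1.png

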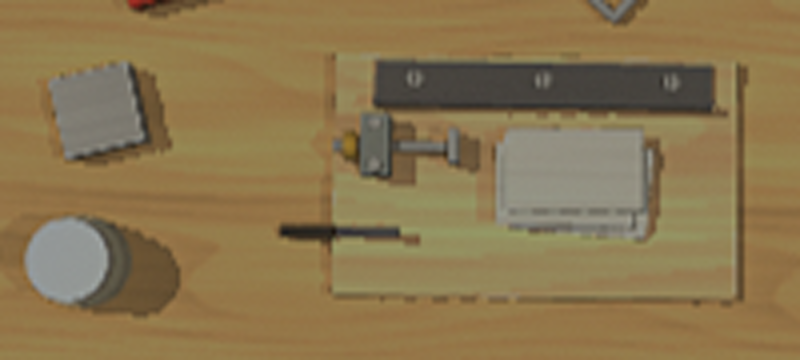

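Zoomed, the block is clearly grey and turned about 0.24 rad. The board is nearly square to the world, the stop pad's face is at about zoom (459,147), and the packet starts at about (497,180). I'll write a move planner that tracks the commanded pose.

```bash
cat > plan.py <<'E'
# plan.py x y z yaw_deg : yaw = direction of tool y (jaws) from world y axis, tool x down; prints shift/turn from measured pose
import sys; from h import *
def show():
    s=ctrl.sense(); M=rot(s['ee_rot']).as_matrix()
    print('t',round(s['time_s'],2),'p',s['eef_pos'].round(1),'F',s['force'].round(1),'g',round(s['grip_width'],3),'j6',s['joints'][5].round(2))
    print('ty',M[:,1].round(4),'tz',M[:,2].round(4))
def to(x,y,z,yaw):
    s=ctrl.sense(); R0=rot(s['ee_rot']); a=np.radians(yaw); p=np.array([x,y,z])
    best=None
    for sg in (1,-1):
        Y=sg*np.array([-np.sin(a),np.cos(a),0]); X=np.array([0,0,-1.]); Z=np.cross(X,Y)
        rv=np.degrees((R0.inv()*R.from_matrix(np.c_[X,Y,Z])).as_rotvec())
        if best is None or np.linalg.norm(rv)<np.linalg.norm(best): best=rv
    print('shift',R0.inv().apply(p-s['eef_pos']).round(1),'dist',np.linalg.norm(p-s['eef_pos']).round(1),'turn',best.round(2))
if __name__=='__main__':
    show(); a=sys.argv[1:]
    if a: to(*map(float,a))
E
python3 plan.py 490 -30 232 0; python3 plan.py 619 308 232 14; python3 -c "
from h import *
c,T=cam('top')
z=np.array([[335,55],[738,63],[738,300],[333,296]]);print(ray(c,T,z/4+[180,150],15).round(1))
print(ray(c,T,np.array([[459,147],[374,108],[714,111]])/4+[180,150],27).round(1))"
```

```text
t 0.15 p [ 119.6 -511.   230.9] F [-0.3  0.8 -0.4] g 1.003 j6 -0.22
ty [ 0.2278 -0.9737 -0.001 ] tz [-9.737e-01 -2.278e-01 -2.000e-04]
shift [  -0.7 -384.  -470.3] dist 607.1 turn [ 1.317e+01 -1.000e-02  6.000e-02]
t 0.15 p [ 119.6 -511.   230.9] F [-0.3  0.8 -0.4] g 1.003 j6 -0.22
ty [ 0.2278 -0.9737 -0.001 ] tz [-9.737e-01 -2.278e-01 -2.000e-04]
shift [-3.000e-01 -6.837e+02 -6.729e+02] dist 959.3 turn [-0.83 -0.01  0.06]
[[ 664.1  133.2   15. ]
 [ 665.2 -167.4   15. ]
 [ 488.5 -169.8   15. ]
 [ 485.1  129.6   15. ]]
[[ 596.4   39.    27. ]
 [ 623.8  102.2   27. ]
 [ 627.4 -148.5   27. ]]
```

Emit:
carry_out --pt "-1 0 -30 -46 0 0 0" --pt "-1 0 -64 -98 0 0 0" --pt "-1 0 -98 -150 0 0 0" --pt "-1 0 -132 -202 0 0 0" --pt "-1 0 -166 -254 0 0 0"

```text
time_s: 0.78
eef_pos: [330.1, -290.0, 231.3]
ee_rot: [0.081, 0.703, 0.081, -0.702]
force: [1.0, -0.0, 0.0]
grip_width: 0.996
```

Emit:
carry_out --pt "-1 0 -34 -52 3 0 0" --pt "-1 0 -68 -104 6 0 0" --pt "-1 0 -102 -156 9 0 0" --pt "-1 0 -136 -208 12 0 0" --pt "-1 0 -166 -254 13.2 0 0"

```text
time_s: 1.4
eef_pos: [539.8, -70.2, 231.1]
ee_rot: [0.0, -0.707, 0.0, 0.707]
force: [0.9, -1.7, 1.2]
grip_width: 0.997
```

```bash
python3 - <<'E'
from h import *
from plan import show
show(); im,c,T=shot('wrist','w1.png'); np.savez('w1.npz',im=im,T=T); show()
E
```

```text
t 1.4 p [539.8 -70.2 231.1] F [ 0.9 -1.7  1.2] g 0.997 j6 1.23
ty [-9.e-04 -1.e+00 -1.e-04] tz [-1.e+00  9.e-04  1.e-04]
t 1.45 p [542.4 -66.2 230.7] F [ 0.2  5.7 -1.5] g 1.001 j6 1.23
ty [ 0.0016 -1.     -0.0021] tz [-1.     -0.0016 -0.0012]
```

View pics/w1.png

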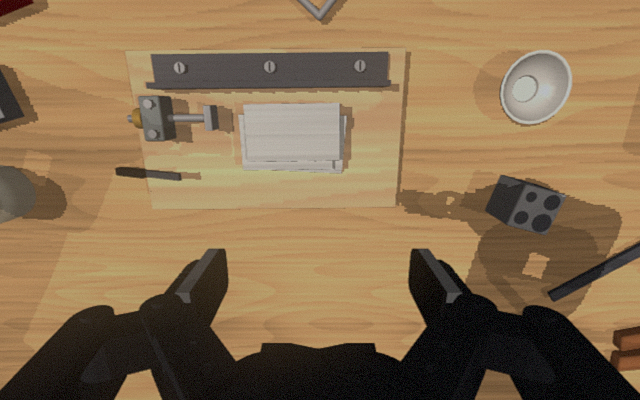

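The wrist view shows the board corners at about (127,50), (406,47), (395,207) and (153,208). The fence front is along row 83–88, the pad face is near column 217, and the packet spans about (238–347, 102–172). The arm was still settling, so I'll take one more frame and measure with lines.

```bash
python3 - <<'E'
from h import *
from plan import show
shot('wrist'); im,c,T=shot('wrist','w2.png'); show()
B=ray(c,T,[[127,50],[406,47],[395,207],[153,208]],15);print(B.round(1))
g=cv2.cvtColor(im,cv2.COLOR_RGB2GRAY)
for col in (200,240,300,350): print(col,g[40:100,col].tolist())
print('row118',g[118,195:260].tolist())
z=cv2.resize(im[35:215,110:420],None,fx=2.5,fy=2.5,interpolation=cv2.INTER_CUBIC); cv2.imwrite('pics/zoom2.png',z[:,:,::-1])
E
```

```text
t 1.55 p [539.3 -70.4 230.6] F [-0.2 -0.5  0.3] g 1.0 j6 1.22
ty [ 2.9e-03 -1.0e+00 -4.0e-04] tz [-1.     -0.0029  0.001 ]
[[ 666.6  135.5   15. ]
 [ 670.4 -159.8   15. ]
 [ 491.8 -161.6   15. ]
 [ 489.6  134.6   15. ]]
200 [147, 147, 152, 148, 148, 152, 151, 149, 136, 124, 161, 161, 166, 151, 87, 81, 88, 86, 83, 83, 88, 85, 82, 82, 85, 83, 83, 81, 80, 80, 83, 82, 85, 87, 82, 83, 86, 80, 81, 78, 79, 76, 85, 84, 78, 84, 82, 77, 66, 88, 120, 113, 112, 140, 158, 152, 153, 152, 153, 152]
240 [139, 138, 143, 149, 149, 145, 140, 145, 141, 135, 163, 168, 160, 138, 86, 81, 85, 82, 81, 84, 78, 78, 79, 82, 79, 84, 83, 82, 76, 82, 79, 80, 81, 77, 81, 81, 78, 79, 78, 80, 78, 76, 79, 85, 82, 80, 81, 75, 66, 105, 118, 117, 132, 169, 167, 166, 162, 165, 159, 161]
300 [148, 149, 153, 155, 154, 149, 143, 138, 145, 147, 155, 158, 148, 105, 79, 79, 78, 84, 83, 85, 76, 82, 72, 82, 77, 82, 77, 77, 82, 79, 78, 80, 77, 76, 75, 78, 81, 78, 72, 81, 70, 76, 78, 80, 74, 80, 77, 69, 77, 120, 120, 133, 169, 163, 168, 164, 164, 164, 160, 162]
350 [153, 150, 146, 149, 149, 148, 148, 151, 150, 149, 156, 159, 150, 84, 77, 79, 77, 78, 75, 81, 83, 73, 80, 76, 78, 76, 82, 81, 79, 80, 81, 80, 81, 79, 80, 80, 76, 75, 74, 76, 80, 75, 76, 79, 81, 83, 72, 61, 88, 120, 118, 116, 131, 168, 166, 164, 162, 162, 162, 161]
row118 [148, 149, 145, 146, 145, 145, 144, 145, 147, 130, 124, 143, 154, 149, 142, 143, 142, 122, 83, 65, 62, 65, 64, 64, 65, 93, 106, 101, 106, 102, 104, 105, 100, 104, 101, 103, 108, 106, 92, 90, 123, 139, 141, 133, 136, 161, 179, 181, 177, 174, 164, 172, 181, 177, 176, 177, 178, 177, 174, 178, 179, 180, 175, 177, 174]
```

View pics/zoom2.png

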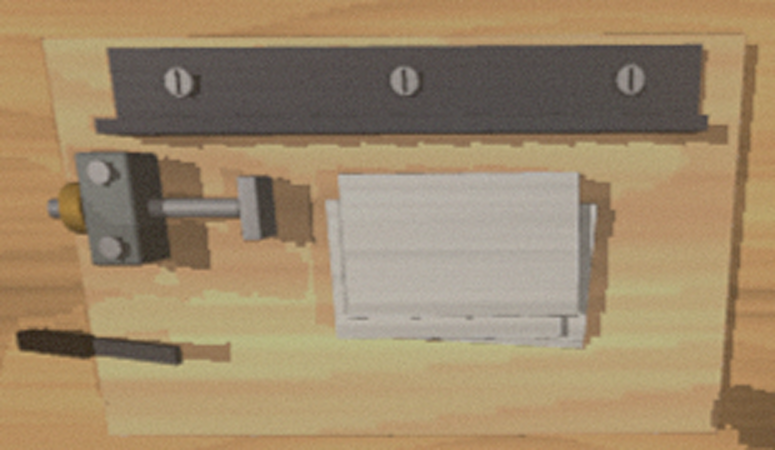

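```bash
python3 - <<'E'
from h import *
im,c,T=shot('wrist')
f=ray(c,T,[[200,88.7],[240,88.4],[300,88],[350,87.3]],39);print('fence',f.round(1))
a=np.polyfit(f[:,1],f[:,0],1);print('slope',a)
for z in(39,42):print('pad top',z,ray(c,T,[[212.8,118]],z).round(1))
for z in(15,18):print('pad bot',z,ray(c,T,[[219.7,118]],z).round(1))
zp=lambda p:np.array(p)/2.5+[110,35]
print('top blank',ray(c,T,zp([[338,174],[580,172],[578,315],[346,318]]),40).round(1))
print('low',ray(c,T,zp([[328,200],[597,206],[585,348],[337,338]]),22).round(1))
from plan import *
show(); to(619,308,232,14)
E
```

```text
fence [[ 625.8   51.5   39. ]
 [ 626.2   10.6   39. ]
 [ 626.7  -50.7   39. ]
 [ 627.5 -101.7   39. ]]
slope [-1.08292940e-02  6.26308188e+02]
pad top 39 [[596.7  41.2  39. ]]
pad top 42 [[596.9  40.3  42. ]]
pad bot 15 [[595.6  41.4  15. ]]
pad bot 18 [[595.7  40.5  18. ]]
top blank [[610.3   6.1  40. ]
 [611.3 -93.9  40. ]
 [551.6 -94.5  40. ]
 [550.1   6.6  40. ]]
low [[ 599.2   15.3   22. ]
 [ 596.9 -103.1   22. ]
 [ 532.8  -99.5   22. ]
 [ 537.3   15.4   22. ]]
t 1.6 p [538.6 -71.6 230.7] F [-0.2 -0.6  0.6] g 1.001 j6 1.22
ty [ 1.2e-03 -1.0e+00 -2.0e-04] tz [-1.     -0.0012  0.0012]
shift [  -1.3 -379.6  -80.9] dist 388.1 turn [-13.93   0.07   0.02]
```

Emit:
carry_out --pt "-1 0 -38 -8 -2 0 0" --pt "-1 0 -76 -16 -4 0 0" --pt "-1 0 -114 -24 -6 0 0" --pt "-1 0 -152 -32 -8 0 0" --pt "-1 0 -190 -40 -10 0 0"

```text
time_s: 2.22
eef_pos: [578.6, 117.5, 231.5]
ee_rot: [-0.061, -0.704, -0.061, 0.704]
force: [-0.2, -0.7, 0.7]
grip_width: 0.999
```

```bash
python3 plan.py 619 308 130 14
```

```text
t 2.23 p [578.6 117.5 231.5] F [-0.2 -0.7  0.7] g 0.999 j6 1.4
ty [ 1.724e-01 -9.850e-01  2.000e-04] tz [-9.850e-01 -1.724e-01  1.000e-04]
shift [ 101.4 -180.8  -72.6] dist 219.6 turn [-4.07  0.01 -0.01]
```

Emit:
carry_out --pt "-1 10 -46 -18 -1 0 0" --pt "-1 35 -92 -36 -2 0 0" --pt "-1 60 -138 -54 -3 0 0" --pt "-1 101 -181 -73 -4 0 0" --pt "-1 101 -181 -73 -4 0 0"

```text
time_s: 2.85
eef_pos: [617.6, 309.2, 125.4]
ee_rot: [-0.087, -0.699, -0.086, 0.705]
force: [0.6, -0.3, -0.4]
grip_width: 0.997
```

```bash
python3 - <<'E'
from h import *
from plan import *
shot('wrist'); shot('wrist'); im,c,T=shot('wrist','w3.png'); show()
hsv=cv2.cvtColor(im,cv2.COLOR_RGB2HSV)
m=((hsv[...,1]<60)&(hsv[...,2]>80)).astype(np.uint8)*255
cs,_=cv2.findContours(m,cv2.RETR_EXTERNAL,cv2.CHAIN_APPROX_NONE)
for k in sorted(cs,key=cv2.contourArea)[-4:]:
    r=cv2.minAreaRect(k); P=ray(c,T,cv2.boxPoints(r),25); e=P[1]-P[0]
    print(r[0],cv2.contourArea(k),P.mean(0).round(1),[np.linalg.norm(P[i]-P[i-1]).round(1) for i in (1,2)],np.degrees(np.arctan2(e[1],e[0])).round(1))
E
```

```text
t 3.0 p [620.1 307.  131.7] F [-0.  -0.1  0.8] g 1.001 j6 1.62
ty [ 2.397e-01 -9.709e-01  3.000e-04] tz [-0.9709 -0.2397 -0.0018]
(626.616455078125, 316.26446533203125) 1488.0 [571.1  -6.1  25. ] [np.float64(75.1), np.float64(39.3)] 18.7
(314.5, 190.0) 4992.5 [621.5 311.8  25. ] [np.float64(58.8), np.float64(62.5)] -76.1
(277.44232177734375, 308.2884826660156) 5177.5 [499.  318.2  25. ] [np.float64(106.5), np.float64(63.9)] 0.3
(57.0, 47.5) 7579.5 [681.3 520.6  25. ] [np.float64(80.1), np.float64(64.7)] -76.1
```

View pics/w3.png

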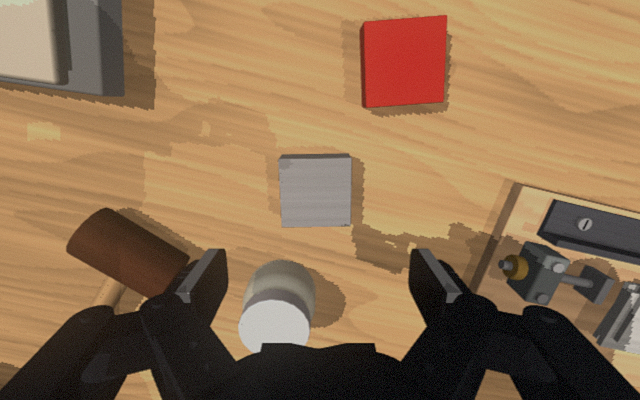

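The view shows the block square between the fingers at about (316,192), with the red look-alike, jar and mallet all clear. Now I'll descend in two stages.

```bash
python3 plan.py 620.5 311.5 50 13.9
```

```text
t 3.0 p [620.1 307.  131.7] F [-0.  -0.1  0.8] g 1.001 j6 1.62
ty [ 2.397e-01 -9.709e-01  3.000e-04] tz [-0.9709 -0.2397 -0.0018]
shift [81.7 -4.2 -1.4] dist 81.9 turn [-0.03 -0.1  -0.02]
```

Emit:
carry_out --pt "-1 20 -4 -1 0 0 0" --pt "-1 40 -4 -1 0 0 0" --pt "-1 60 -4 -1 0 0 0" --pt "-1 82 -4 -1 0 0 0" --pt "-1 82 -4 -1 0 0 0"

```text
time_s: 3.62
eef_pos: [618.4, 312.1, 46.2]
ee_rot: [-0.086, -0.701, -0.086, 0.703]
force: [-0.4, 0.9, -0.2]
grip_width: 0.999
```

```bash
python3 plan.py 620.5 311.5 4 13.9
```

```text
t 3.62 p [618.4 312.1  46.2] F [-0.4  0.9 -0.2] g 0.999 j6 1.63
ty [ 2.409e-01 -9.706e-01  2.000e-04] tz [-0.9706 -0.2409  0.0036]
shift [42.2  1.1 -2.1] dist 42.3 turn [ 0.04  0.2  -0.01]
```

Emit:
carry_out --pt "-1 15 0 0 0 0 0" --pt "-1 30 0 0 0 0 0" --pt "-1 39 0 0 0 0 0" --pt "-1 44 0 0 0 0 0" --pt "-1 45 0 0 0 0 0"

```text
time_s: 4.25
eef_pos: [619.3, 312.8, 3.1]
ee_rot: [-0.086, -0.702, -0.086, 0.702]
force: [0.5, 1.2, 0.4]
grip_width: 1.0
```

Emit:
carry_out --pt "0.3 0 0 0 0 0 0" --pt "0.5 0 0 0 0 0 0" --pt "0.7 0 0 0 0 0 0" --pt "1 0 0 0 0 0 0" --pt "1 0 0 0 0 0 0" --newtons 70

```text
time_s: 4.88
eef_pos: [620.0, 312.7, 4.5]
ee_rot: [0.086, 0.703, 0.086, -0.701]
force: [0.3, -1.2, 5.3]
grip_width: 0.682
```

```bash
python3 plan.py 590 100 100 0.6
```

```text
t 4.88 p [620.  312.7   4.5] F [ 0.3 -1.2  5.3] g 0.682 j6 1.63
ty [ 2.414e-01 -9.704e-01  4.000e-04] tz [-0.9704 -0.2414 -0.0021]
shift [-95.5 199.2  80.3] dist 235.1 turn [ 1.337e+01 -1.200e-01 -1.000e-02]
```

Emit:
carry_out --pt "1 -25 0 0 0 0 0" --pt "1 -60 10 5 0 0 0" --pt "1 -96 45 30 2 0 0" --pt "1 -96 89 60 4 0 0" --pt "1 -96 134 92 6 0 0"

```text
time_s: 5.5
eef_pos: [560.9, 159.3, 98.5]
ee_rot: [-0.049, -0.705, -0.049, 0.706]
force: [0.7, -1.2, -8.2]
grip_width: 0.684
```

```bash
python3 plan.py 485 -45 85 0.6
```

```text
t 5.5 p [560.9 159.3  98.5] F [ 0.7 -1.2 -8.2] g 0.684 j6 1.51
ty [ 1.379e-01 -9.904e-01 -2.000e-04] tz [-0.9904 -0.1379  0.0015]
shift [ 13.6 191.9 103.3] dist 218.3 turn [7.33 0.09 0.01]
```

Emit:
carry_out --pt "1 0 47 25 1.8 0 0" --pt "1 0 95 50 3.7 0 0" --pt "1 5 142 76 5.5 0 0" --pt "1 12 178 96 7 0 0" --pt "1 13 190 103 7.4 0 0"

```text
time_s: 6.12
eef_pos: [485.2, -43.2, 85.3]
ee_rot: [-0.002, -0.706, -0.003, 0.708]
force: [0.3, 0.7, -7.0]
grip_width: 0.681
```

```bash
python3 - <<'E'
from h import *
from plan import *
shot('wrist');im,c,T=shot('wrist','w4.png'); show(); to(485,-45,21.5,.6)
E
```

```text
t 6.22 p [486.1 -42.5  85.9] F [ 0.4 -0.2 -6.8] g 0.682 j6 1.23
ty [ 8.2e-03 -1.0e+00 -6.0e-04] tz [-1.     -0.0082  0.0012]
shift [64.4  2.6  1. ] dist 64.4 turn [-0.13  0.07  0.04]
```

View pics/w4.png

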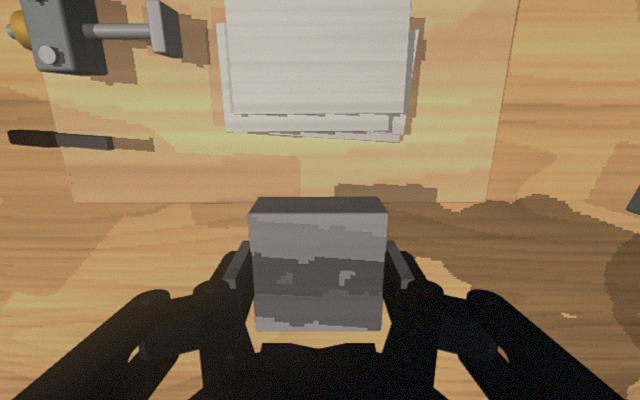

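The block is held straight and its front face is parallel to the packet's near edge (rows 115–142). I'll work out the front-face offset, then lower.

```bash
python3 - <<'E'
from h import *
c,T=cam('wrist'); s=ctrl.sense()
print((ray(c,T,[[318,211],[318,330],[250,212],[386,211]],s['eef_pos'][2]+20.5)-s['eef_pos']).round(1))
print(ray(c,T,[[225,131],[400,142]],20).round(1))
E
```

```text
[[ 30.2   1.5  20.5]
 [-29.7   1.1  20.5]
 [ 29.5  30.   20.5]
 [ 30.4 -26.9  20.5]]
[[541.   20.8  20. ]
 [534.6 -95.6  20. ]]
```

Emit:
carry_out --pt "1 15 2 1 0 0 0" --pt "1 30 2 1 0 0 0" --pt "1 45 2 1 0 0 0" --pt "1 57 2 1 0 0 0" --pt "1 62 2 1 0 0 0"

```text
time_s: 6.85
eef_pos: [485.4, -43.7, 23.3]
ee_rot: [-0.003, -0.707, -0.004, 0.708]
force: [0.1, -0.5, -6.5]
grip_width: 0.683
```

```bash
python3 plan.py 500 -45 21 .6
```

```text
t 6.85 p [485.4 -43.7  23.3] F [ 0.1 -0.5 -6.5] g 0.683 j6 1.23
ty [ 1.010e-02 -9.999e-01 -4.000e-04] tz [-0.9999 -0.0101  0.0011]
shift [  2.3   1.5 -14.5] dist 14.8 turn [-0.02  0.07  0.03]
```

Emit:
carry_out --pt "1 2 0 -4 0 0 0" --pt "1 2.3 0 -8 0 0 0" --pt "1 2.3 0 -12 0 0 0" --pt "1 2.3 0 -15 0 0 0" --pt "1 2.3 0 -18 0 0 0"

```text
time_s: 7.48
eef_pos: [503.9, -43.7, 22.1]
ee_rot: [0.004, 0.707, 0.003, -0.707]
force: [-0.3, 0.5, -7.4]
grip_width: 0.679
```

Emit:
carry_out --pt "1 0 0 -2.5 0 0 0" --pt "1 0 0 -5 0 0 0" --pt "1 0 0 -7.5 0 0 0" --pt "1 0 0 -10 0 0 0" --pt "1 0 0 -12.5 0 0 0"

```text
time_s: 8.1
eef_pos: [516.2, -43.5, 21.9]
ee_rot: [-0.003, -0.707, -0.004, 0.707]
force: [-3.1, 1.3, -8.6]
grip_width: 0.679
```

Emit:
carry_out --pt "1 0 0 -2.5 0 0 0" --pt "1 0 0 -5 0 0 0" --pt "1 0 0 -7.5 0 0 0" --pt "1 0 0 -10 0 0 0" --pt "1 0 0 -12.5 0 0 0"

```text
time_s: 8.72
eef_pos: [528.7, -43.4, 21.9]
ee_rot: [-0.003, -0.707, -0.004, 0.707]
force: [-4.6, -0.2, -7.4]
grip_width: 0.684
```

Emit:
carry_out --pt "1 0.5 0 -1.2 0 0 0" --pt "1 0.5 0 -2.4 0 0 0" --pt "1 0.5 0 -3.6 0 0 0" --pt "1 0.5 0 -4.8 0 0 0" --pt "1 0.5 0 -5.5 0 0 0"

```text
time_s: 9.35
eef_pos: [534.1, -43.4, 21.4]
ee_rot: [-0.004, -0.707, -0.004, 0.707]
force: [-5.0, 0.2, -5.7]
grip_width: 0.685
```

```bash
python3 - <<'E'
from h import *
from plan import *
im,c,T=shot('wrist','w5.png'); show()
E
```

```text
t 9.4 p [534.2 -43.4  21.4] F [-5.5  0.1 -7.5] g 0.688 j6 1.26
ty [ 0.01   -0.9999 -0.    ] tz [-9.999e-01 -1.000e-02  3.000e-04]
```

View pics/w5.png

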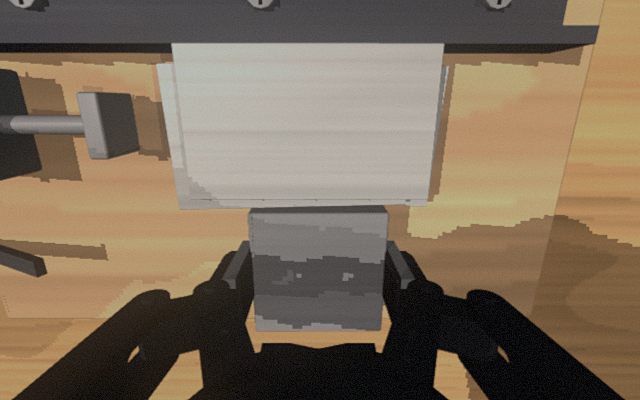

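The top blank is already at the fence (row 43), while lower blanks still protrude slightly on the near side (row 209). I'll keep pressing in small steps and watch the force.

Emit:
carry_out --pt "1 0 0 -0.5 0 0 0" --pt "1 0 0 -1 0 0 0" --pt "1 0 0 -1.5 0 0 0" --pt "1 0 0 -2 0 0 0" --pt "1 0 0 -2 0 0 0"

```text
time_s: 10.02
eef_pos: [536.0, -43.5, 21.4]
ee_rot: [-0.003, -0.707, -0.003, 0.707]
force: [-4.8, -0.1, -5.8]
grip_width: 0.689
```

Emit:
carry_out --pt "1 0 0 -0.4 0 0 0" --pt "1 0 0 -0.8 0 0 0" --pt "1 0 0 -1.2 0 0 0" --pt "1 0 0 -1.6 0 0 0" --pt "1 0 0 -1.6 0 0 0"

```text
time_s: 10.65
eef_pos: [537.6, -43.5, 21.4]
ee_rot: [-0.004, -0.707, -0.003, 0.707]
force: [-5.3, 0.8, -5.9]
grip_width: 0.683
```

Emit:
carry_out --pt "1 0 0 -0.4 0 0 0" --pt "1 0 0 -0.8 0 0 0" --pt "1 0 0 -1.2 0 0 0" --pt "1 0 0 -1.6 0 0 0" --pt "1 0 0 -1.6 0 0 0"

```text
time_s: 11.28
eef_pos: [539.1, -43.5, 21.4]
ee_rot: [-0.003, -0.707, -0.003, 0.707]
force: [-5.4, -0.2, -6.2]
grip_width: 0.686
```

Emit:
carry_out --pt "1 0 0 -0.4 0 0 0" --pt "1 0 0 -0.8 0 0 0" --pt "1 0 0 -1.2 0 0 0" --pt "1 0 0 -1.6 0 0 0" --pt "1 0 0 -1.6 0 0 0"

```text
time_s: 11.9
eef_pos: [539.5, -43.4, 21.3]
ee_rot: [-0.003, -0.706, -0.004, 0.709]
force: [-12.1, -0.1, -0.5]
grip_width: 0.682
```

```bash
python3 - <<'E'
from h import *
from plan import *
im,c,T=shot('wrist','w6.png'); show()
z=cv2.resize(im[20:230,140:470],None,fx=2.4,fy=2.4,interpolation=cv2.INTER_CUBIC); cv2.imwrite('pics/w6z.png',z[:,:,::-1])
E
```

```text
t 11.95 p [539.5 -43.4  21.3] F [-12.5  -1.2  -1.5] g 0.685 j6 1.27
ty [ 1.000e-02 -9.999e-01 -3.000e-04] tz [-0.9999 -0.01    0.0041]
```

View pics/w6z.png

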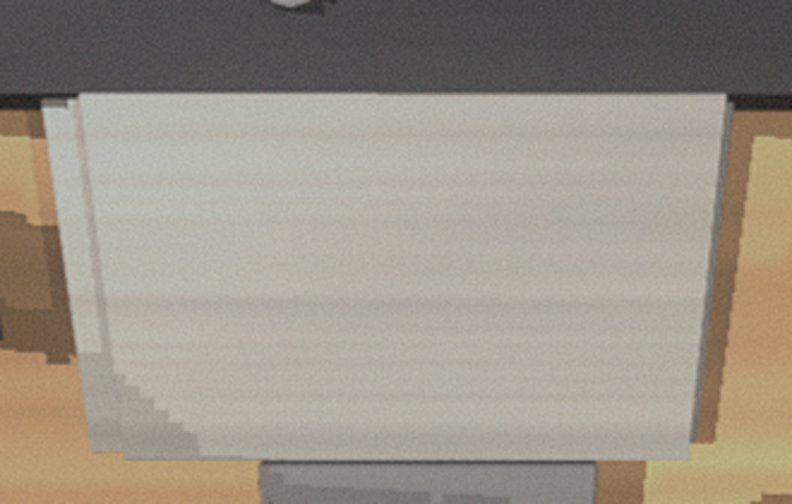

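All five blanks are now flush along the fence, with a firm stop at 12 N and TCP x = 539.5. In y they are still offset. I'll back off, lift, turn 90° and go round to the −y end.

Emit:
carry_out --pt "1 0 0 6 0 0 0" --pt "1 -10 0 14 0 0 0" --pt "1 -40 10 10 -10 0 0" --pt "1 -60 40 0 -20 0 0" --pt "1 -60 70 -10 -30 0 0"

```text
time_s: 12.58
eef_pos: [553.1, -114.5, 84.4]
ee_rot: [0.19, 0.683, 0.187, -0.68]
force: [0.3, 0.0, -7.1]
grip_width: 0.68
```

```bash
python3 plan.py 576 -155 60 90.6
```

```text
t 12.57 p [ 553.1 -114.5   84.4] F [ 0.3  0.  -7.1] g 0.68 j6 0.62
ty [ 0.514  -0.8578  0.0047] tz [-0.8578 -0.514  -0.0035]
shift [24.6 46.4  1.3] dist 52.5 turn [-5.967e+01 -4.000e-02 -3.500e-01]
```

Emit:
carry_out --pt "1 0 10 0 -10 0 0" --pt "1 0 20 0 -20 0 0" --pt "1 0 30 0 -30 0 0" --pt "1 0 40 1 -40 0 0" --pt "1 0 46 1 -50 0 0"

```text
time_s: 13.2
eef_pos: [574.5, -153.9, 82.3]
ee_rot: [0.459, 0.538, 0.458, -0.538]
force: [0.7, -0.2, -7.1]
grip_width: 0.683
```

Emit:
carry_out --pt "1 10 0 0 -9.6 0 0" --pt "1 20 0 0 -9.6 0 0" --pt "1 20 0 0 -9.6 0 0" --pt "1 20 0 0 -9.6 0 0" --pt "1 20 0 0 -9.6 0 0"

```text
time_s: 13.82
eef_pos: [574.4, -153.5, 62.0]
ee_rot: [0.501, 0.5, 0.5, -0.499]
force: [-0.1, 0.5, -7.1]
grip_width: 0.681
```

```bash
python3 - <<'E'
from h import *
from plan import *
im,c,T=shot('wrist','w7.png'); show(); to(576,-150,20.8,90.6)
E
```

```text
t 13.88 p [ 574.4 -153.4   61.9] F [-0.4 -1.  -6.4] g 0.679 j6 -0.46
ty [1.0e+00 2.3e-03 6.0e-04] tz [ 2.3e-03 -1.0e+00  3.0e-04]
shift [41.1  1.6 -3.5] dist 41.3 turn [-0.47  0.02 -0.03]
```

View pics/w7.png

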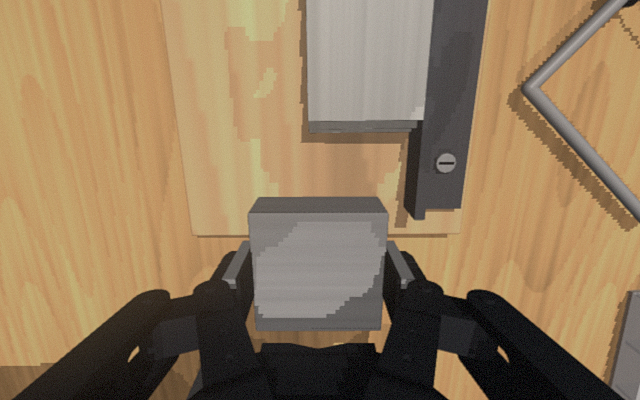

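The view from the −y end shows the packet end edges at row ~122–130, the fence on the right with its end at row 215, and the block level. There is about 8 mm between finger and fence. I'll lower and push in +y.

Emit:
carry_out --pt "1 12 0 0 -0.4 0 0" --pt "1 24 0 0 -0.4 0 0" --pt "1 34 0 -3 -0.4 0 0" --pt "1 39 0 -7 -0.4 0 0" --pt "1 41 0 -11 -0.4 0 0"

```text
time_s: 14.5
eef_pos: [574.2, -142.0, 20.2]
ee_rot: [0.502, 0.497, 0.503, -0.498]
force: [-0.0, -0.3, -8.1]
grip_width: 0.684
```

Emit:
carry_out --pt "1 0 0 -2.5 0 0 0" --pt "1 0 0 -5 0 0 0" --pt "1 0 0 -7.5 0 0 0" --pt "1 0 0 -10 0 0 0" --pt "1 0 0 -12.5 0 0 0"

```text
time_s: 15.12
eef_pos: [574.1, -129.8, 20.6]
ee_rot: [0.502, 0.498, 0.502, -0.498]
force: [-0.5, -0.3, -6.9]
grip_width: 0.677
```

Emit:
carry_out --pt "1 0 0 -2.5 0 0 0" --pt "1 0 0 -5 0 0 0" --pt "1 0 0 -7.5 0 0 0" --pt "1 0 0 -10 0 0 0" --pt "1 0 0 -12.5 0 0 0"

```text
time_s: 15.75
eef_pos: [574.0, -117.4, 20.5]
ee_rot: [0.503, 0.498, 0.502, -0.498]
force: [-0.5, -2.4, -6.6]
grip_width: 0.685
```

Emit:
carry_out --pt "1 0 0 -3 0 0 0" --pt "1 0 0 -6 0 0 0" --pt "1 0 0 -9 0 0 0" --pt "1 0 0 -12 0 0 0" --pt "1 0 0 -14.5 0 0 0"

```text
time_s: 16.38
eef_pos: [573.8, -102.7, 20.5]
ee_rot: [0.503, 0.497, 0.502, -0.497]
force: [0.7, -4.9, -7.5]
grip_width: 0.682
```

Emit:
carry_out --pt "1 0 0 -2 0 0 0" --pt "1 0 0 -4 0 0 0" --pt "1 0 0 -6 0 0 0" --pt "1 0 0 -7 0 0 0" --pt "1 0 0 -8 0 0 0"

```text
time_s: 17.0
eef_pos: [573.7, -95.0, 20.5]
ee_rot: [0.503, 0.498, 0.502, -0.498]
force: [-0.9, -3.6, -6.5]
grip_width: 0.679
```

```bash
python3 - <<'E'
from h import *
from plan import *
im,c,T=shot('wrist','w8.png'); show()
z=cv2.resize(im[0:230,200:500],None,fx=2.4,fy=2.4,interpolation=cv2.INTER_CUBIC); cv2.imwrite('pics/w8z.png',z[:,:,::-1])
E
```

```text
t 17.05 p [573.7 -94.9  20.5] F [-0.6 -4.5 -6.9] g 0.679 j6 -0.37
ty [1.0e+00 9.8e-03 1.0e-04] tz [ 9.8e-03 -1.0e+00  1.0e-04]
```

View pics/w8z.png

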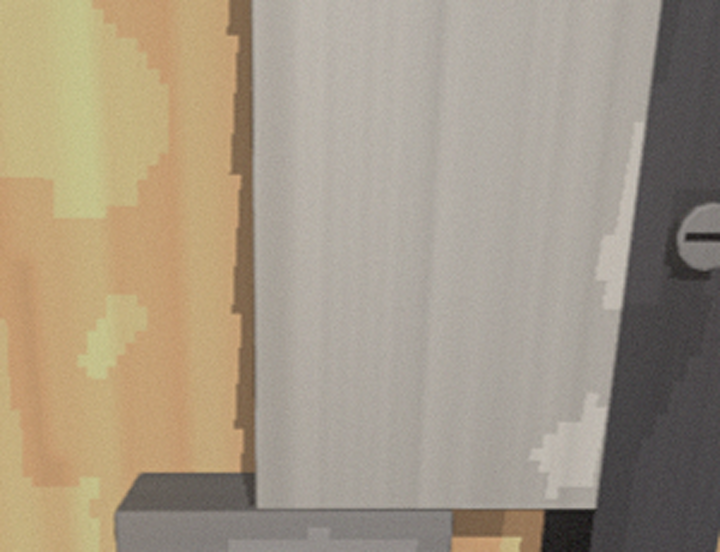

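The packet end and near edges are flush and the packet is tight on the fence. The force is about 4 N, so it isn't at the pad yet. That makes 11 pictures viewed, and I'm keeping the last one for the end.

Emit:
carry_out --pt "1 0 0 -0.8 0 0 0" --pt "1 0 0 -1.6 0 0 0" --pt "1 0 0 -2.4 0 0 0" --pt "1 0 0 -3.2 0 0 0" --pt "1 0 0 -3.6 0 0 0"

```text
time_s: 17.68
eef_pos: [573.7, -91.6, 20.6]
ee_rot: [0.503, 0.497, 0.502, -0.498]
force: [-1.1, -6.0, -5.3]
grip_width: 0.683
```

Emit:
carry_out --pt "1 0 0 -0.5 0 0 0" --pt "1 0 0 -1 0 0 0" --pt "1 0 0 -1.5 0 0 0" --pt "1 0 0 -2 0 0 0" --pt "1 0 0 -2 0 0 0"

```text
time_s: 18.3
eef_pos: [573.7, -89.6, 20.6]
ee_rot: [0.503, 0.497, 0.502, -0.498]
force: [-0.8, -5.9, -6.2]
grip_width: 0.682
```

Emit:
carry_out --pt "1 0 0 -0.4 0 0 0" --pt "1 0 0 -0.8 0 0 0" --pt "1 0 0 -1.2 0 0 0" --pt "1 0 0 -1.6 0 0 0" --pt "1 0 0 -1.6 0 0 0"

```text
time_s: 18.92
eef_pos: [573.7, -88.0, 20.5]
ee_rot: [0.503, 0.497, 0.502, -0.498]
force: [-1.0, -5.6, -6.2]
grip_width: 0.685
```

Emit:
carry_out --pt "1 0 0 -0.4 0 0 0" --pt "1 0 0 -0.8 0 0 0" --pt "1 0 0 -1.2 0 0 0" --pt "1 0 0 -1.2 0 0 0" --pt "1 0 0 -1.2 0 0 0"

```text
time_s: 19.55
eef_pos: [573.7, -87.5, 20.6]
ee_rot: [0.503, 0.497, 0.502, -0.498]
force: [-1.1, -8.5, -7.4]
grip_width: 0.685
```

Emit:
carry_out --pt "1 0 0 -0.4 0 0 0" --pt "1 0 0 -0.8 0 0 0" --pt "1 0 0 -1.2 0 0 0" --pt "1 0 0 -1.6 0 0 0" --pt "1 0 0 -1.6 0 0 0"

```text
time_s: 20.18
eef_pos: [573.7, -87.4, 20.6]
ee_rot: [0.503, 0.497, 0.501, -0.498]
force: [-2.7, -18.5, -8.3]
grip_width: 0.684
```

Firm contact at the pad (18 N, TCP y = −87.4). Now I'll back off, turn back and re-tap along x to make sure the packet is seated on the fence.

Emit:
carry_out --pt "1 0 0 4 0 0 0" --pt "1 -15 0 10 0 0 0" --pt "1 -50 0 10 5 0 0" --pt "1 -65 -8 0 15 0 0" --pt "1 -65 -20 -18 25 0 0"

```text
time_s: 20.8
eef_pos: [554.2, -67.1, 87.9]
ee_rot: [0.382, 0.597, 0.38, -0.595]
force: [-0.4, 0.9, -7.1]
grip_width: 0.683
```

```bash
python3 plan.py 522 -9 85 .6
```

```text
t 20.8 p [554.2 -67.1  87.9] F [-0.4  0.9 -7.1] g 0.683 j6 0.1
ty [ 0.9078 -0.4193  0.0039] tz [-4.193e-01 -9.079e-01 -9.000e-04]
shift [  2.8 -53.6 -39.3] dist 66.5 turn [64.61 -0.17 -0.17]
```

Emit:
carry_out --pt "1 0 -11 -8 10 0 0" --pt "1 0 -22 -16 20 0 0" --pt "1 0 -33 -24 30 0 0" --pt "1 0 -44 -32 40 0 0" --pt "1 0 -54 -39 50 0 0"

```text
time_s: 21.42
eef_pos: [520.4, -8.5, 86.6]
ee_rot: [0.094, 0.701, 0.094, -0.7]
force: [0.0, 0.5, -7.4]
grip_width: 0.684
```

Emit:
carry_out --pt "1 10 0 0 10 0 0" --pt "1 25 0 0 14.6 0 0" --pt "1 40 0 0 14.6 0 0" --pt "1 45 0 0 14.6 0 0" --pt "1 45 0 0 14.6 0 0"

```text
time_s: 22.05
eef_pos: [520.5, -9.2, 40.6]
ee_rot: [-0.006, -0.707, -0.006, 0.707]
force: [-0.1, -0.7, -7.0]
grip_width: 0.682
```

```bash
python3 plan.py 535 -9 21 .6
```

```text
t 22.05 p [520.5  -9.2  40.6] F [-0.1 -0.7 -7. ] g 0.682 j6 1.31
ty [ 1.780e-02 -9.998e-01 -1.000e-04] tz [-9.998e-01 -1.780e-02  1.000e-04]
shift [ 19.6   0.  -14.5] dist 24.4 turn [0.42 0.01 0.01]
```

Emit:
carry_out --pt "1 8 0 0 0.4 0 0" --pt "1 15 0 0 0.4 0 0" --pt "1 19 0 -4 0.4 0 0" --pt "1 19.6 0 -8 0.4 0 0" --pt "1 19.6 0 -12 0.4 0 0"

```text
time_s: 22.68
eef_pos: [532.9, -9.0, 21.0]
ee_rot: [0.004, 0.707, 0.004, -0.707]
force: [-0.3, -0.7, -7.1]
grip_width: 0.687
```

Emit:
carry_out --pt "1 0 0 -1.2 0 0 0" --pt "1 0 0 -2.4 0 0 0" --pt "1 0 0 -3.6 0 0 0" --pt "1 0 0 -4.6 0 0 0" --pt "1 0 0 -5.4 0 0 0"

```text
time_s: 23.3
eef_pos: [537.9, -9.0, 20.9]
ee_rot: [0.004, 0.707, 0.003, -0.707]
force: [-0.4, 0.6, -7.6]
grip_width: 0.681
```

Emit:
carry_out --pt "1 0 0 -0.5 0 0 0" --pt "1 0 0 -1 0 0 0" --pt "1 0 0 -1.5 0 0 0" --pt "1 0 0 -2 0 0 0" --pt "1 0 0 -2 0 0 0"

```text
time_s: 23.92
eef_pos: [539.1, -8.9, 20.7]
ee_rot: [-0.003, -0.706, -0.004, 0.708]
force: [-5.2, -0.7, -5.0]
grip_width: 0.684
```

Emit:
carry_out --pt "1 0 0 -0.4 0 0 0" --pt "1 0 0 -0.8 0 0 0" --pt "1 0 0 -1.2 0 0 0" --pt "1 0 0 -1.2 0 0 0" --pt "1 0 0 -1.2 0 0 0"

```text
time_s: 24.55
eef_pos: [539.2, -8.8, 20.4]
ee_rot: [-0.003, -0.705, -0.004, 0.709]
force: [-11.1, -1.7, -3.2]
grip_width: 0.683
```

Seated: firm stop at x = 539.2, which agrees with the first tap. Now I'll back off, lift, and centre over the packet at (599, −7.5).

Emit:
carry_out --pt "1 0 0 4 0 0 0" --pt "1 -10 0 10 0 0 0" --pt "1 -35 0 10 0 0 0" --pt "1 -50 0 10 0 0 0" --pt "1 -50 0 2 0 0 0"

```text
time_s: 25.18
eef_pos: [539.8, -9.1, 72.2]
ee_rot: [0.004, 0.708, 0.003, -0.706]
force: [0.3, -0.3, -7.8]
grip_width: 0.682
```

```bash
python3 plan.py 599 -7.5 55 .6
```

```text
t 25.18 p [539.8  -9.1  72.2] F [ 0.3 -0.3 -7.8] g 0.682 j6 1.33
ty [ 9.8e-03 -1.0e+00  6.0e-04] tz [-0.9999 -0.0098 -0.0027]
shift [ 17.4  -1.  -59.2] dist 61.7 turn [-0.04 -0.15 -0.03]
```

Emit:
carry_out --pt "1 0 0 -18 0 0 0" --pt "1 0 -1 -36 0 0 0" --pt "1 4 -1 -52 0 0 0" --pt "1 12 -1 -58 0 0 0" --pt "1 17 -1 -59 0 0 0"

```text
time_s: 25.8
eef_pos: [597.5, -7.3, 52.4]
ee_rot: [-0.003, -0.706, -0.004, 0.708]
force: [-0.9, -0.4, -7.8]
grip_width: 0.686
```

Emit:
carry_out --pt "1 3 0 0 0 0 0" --pt "1 6 0 0 0 0 0" --pt "1 7 0 0 0 0 0" --pt "1 7.5 0 0 0 0 0" --pt "1 8 0 0 0 0 0"

```text
time_s: 26.42
eef_pos: [598.0, -7.4, 46.0]
ee_rot: [0.003, 0.707, 0.003, -0.707]
force: [-0.2, 0.4, -7.1]
grip_width: 0.679
```

```bash
python3 plan.py 599 -7.5 44.5 .6
```

```text
t 26.43 p [598.   -7.4  46. ] F [-0.2  0.4 -7.1] g 0.679 j6 1.35
ty [ 0.0098 -1.      0.    ] tz [-1.0e+00 -9.8e-03 -3.0e-04]
shift [ 1.5  0.1 -1. ] dist 1.8 turn [-0.04 -0.01 -0.  ]
```

Emit:
carry_out --pt "1 0 0 -1 0 0 0" --pt "1 0.3 0 -1 0 0 0" --pt "1 0.6 0 -1 0 0 0" --pt "1 0.9 0 -1 0 0 0" --pt "1 1.2 0 -1 0 0 0"

```text
time_s: 27.05
eef_pos: [599.0, -7.4, 44.7]
ee_rot: [-0.003, -0.707, -0.004, 0.707]
force: [0.8, 0.1, -7.3]
grip_width: 0.682
```

Emit:
carry_out --pt "1 0.2 0 0 0 0 0" --pt "1 0.4 0 0 0 0 0" --pt "1 0.6 0 0 0 0 0" --pt "1 0.6 0 0 0 0 0" --pt "1 0.6 0 0 0 0 0"

```text
time_s: 27.68
eef_pos: [599.1, -7.4, 44.5]
ee_rot: [0.004, 0.707, 0.003, -0.707]
force: [-3.9, 0.7, 2.6]
grip_width: 0.683
```

Contact: the packet now carries about 10 N. I'll ease up slightly and open gently.

Emit:
carry_out --pt "1 -0.2 0 0 0 0 0" --pt "1 -0.3 0 0 0 0 0" --pt "0.7 -0.3 0 0 0 0 0" --pt "0 -0.3 0 0 0 0 0" --pt "-0.6 -0.3 0 0 0 0 0" --newtons 20

```text
time_s: 28.3
eef_pos: [599.5, -7.5, 44.5]
ee_rot: [0.003, 0.708, 0.003, -0.707]
force: [-0.0, -0.1, -0.5]
grip_width: 0.802
```

Emit:
carry_out --pt "-1 0 0 0 0 0 0" --pt "-1 0 0 0 0 0 0" --pt "-1 0 0 0 0 0 0" --pt "-1 -3 0 0 0 0 0" --pt "-1 -8 0 0 0 0 0"

```text
time_s: 28.92
eef_pos: [599.0, -7.4, 52.6]
ee_rot: [-0.003, -0.707, -0.003, 0.707]
force: [-0.4, 0.2, 0.7]
grip_width: 1.004
```

Emit:
carry_out --pt "-1 -15 0 0 0 0 0" --pt "-1 -40 0 0 0 0 0" --pt "-1 -75 0 0 0 0 0" --pt "-1 -110 0 20 0 0 0" --pt "-1 -125 0 40 0 0 0"

```text
time_s: 29.55
eef_pos: [559.1, -7.9, 180.5]
ee_rot: [0.004, 0.709, 0.003, -0.706]
force: [0.2, -0.2, 0.6]
grip_width: 1.001
```

Emit:
carry_out --pt "-1 0 0 5 0 0 0" --pt "-1 0 0 5 0 0 0" --pt "-1 0 0 5 0 0 0" --pt "-1 0 0 5 0 0 0" --pt "-1 0 0 5 0 0 0"

```text
time_s: 30.18
eef_pos: [554.1, -7.8, 177.1]
ee_rot: [-0.003, -0.707, -0.004, 0.707]
force: [0.3, -0.3, 0.2]
grip_width: 1.002
```

```bash
python3 - <<'E'
from h import *
from plan import *
im,c,T=shot('wrist','w9.png'); show(); np.savez('w9.npz',T=T)
z=cv2.resize(im[20:250,150:450],None,fx=2.5,fy=2.5,interpolation=cv2.INTER_CUBIC); cv2.imwrite('pics/w9z.png',z[:,:,::-1])
E
```

```text
t 30.23 p [554.1  -7.8 177.1] F [-0.8 -0.5  0.5] g 1.004 j6 1.34
ty [ 9.9e-03 -1.0e+00 -1.0e-04] tz [-1.0e+00 -9.9e-03  4.0e-04]
```

View pics/w9z.png

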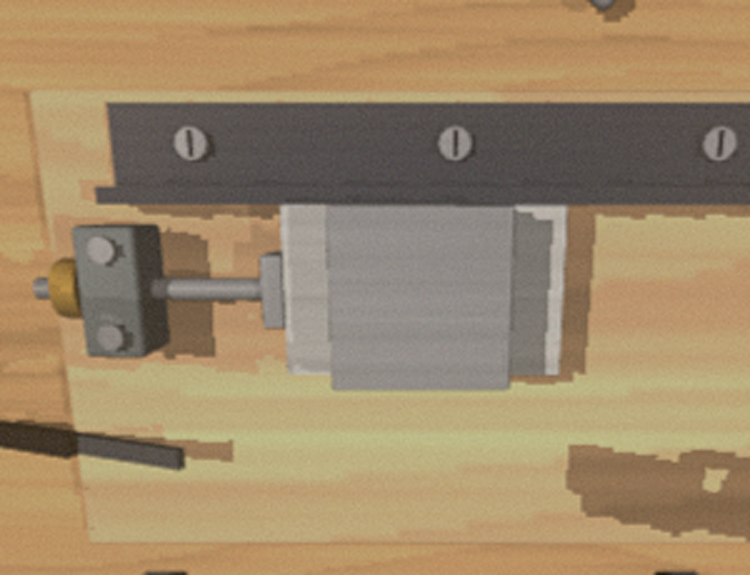

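```bash
python3 - <<'E'
from h import *
c,_=cam('wrist'); T=np.load('w9.npz')['T']; f=lambda p:np.array(p)/2.5+[150,20]
b=ray(c,T,f([[327,206],[513,206],[508,388],[332,388]]),65);print(b.round(1),b.mean(0).round(1))
p=ray(c,T,f([[281,206],[568,206],[559,375],[290,374]]),40);print(p.round(1),p.mean(0).round(1))
print('fence',ray(c,T,f([[281,204],[568,204]]),39).round(1),'pad',ray(c,T,f([[283,290]]),39).round(1))
E
```

```text
[[627.4  23.4  65. ]
 [627.9 -35.3  65. ]
 [569.1 -36.2  65. ]
 [568.6  23.2  65. ]] [598.2  -6.2  65. ]
[[627.2  42.2  40. ]
 [628.1 -57.2  40. ]
 [568.4 -57.7  40. ]
 [567.9  41.4  40. ]] [597.9  -7.8  40. ]
fence [[627.8  42.3  39. ]
 [628.7 -57.3  39. ]] pad [[598.3  42.9  39. ]]
```

The block is centred on the packet to within about 2 mm. The packet measures 60 × 100 mm and touches both the fence and the pad. Handing in.

```bash
python3 -c "
from h import *
print(order.finish_job())"
```

```text
the job is handed in; nothing more can be done
None
```

The packet is squared up against the fence and the stop pad, and the bench block is resting on its middle. I handed the job in at about 30 s.

**What I did:**
- I used the grey bench block as the tapping face. I pushed the packet to the fence (firm stop at about 12 N), then along to the pad (firm stop at about 18 N).
- I re-tapped along the fence. It stopped at TCP x = 539.2 mm, which agrees with 539.5 mm on the first tap.
- I then set the block down with about 10 N on the packet, eased off, opened the gripper and pulled clear.

**Last checks from the wrist camera:**

| Check | Measured |
|---|---|
| Packet size | about 60 × 100 mm, no lower blanks sticking out |
| Gap to fence | about 0.6 mm |
| Gap to pad | about 0.7 to 1 mm |
| Block centre against packet centre | within about 2 mm |

- **Gaps:** the two small gaps are within the camera's 2 mm calibration error, and both sides had stopped firmly when pushed.
- **Disagreement:** the fence face came out at about 628 mm by camera and 629.5 mm by touch, again within calibration.
- **Other items:** no contact was felt with anything else. In the last view the needle file and stop looked untouched, but I did not view the rest of the bench again.

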